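Set up and lock the gel tank

ROBOT

A 7-joint arm with a two-finger parallel gripper is mounted at the origin on the work surface. World frame = base frame: x ahead of the robot, y to its left, z up, the work surface at z = 0. Lengths are in m, angles in rad, forces in N, time in s.
With the tool pointing down it reaches from about 0.35 to 0.9 m from the base axis. Payload 7.2 kg.
Tool frame: the origin (TCP) lies where the fingers leave the gripper's body, on its centre line; the fingertips stand 73 mm ahead of it and the grasp point (between the pads) lies 54 mm ahead of it (arm.grip_depth is the distance from the TCP to the grasp point, in m); y points along the fingers, z is the direction in which the jaws open and shut, and the axes are right-handed (so a half turn about y gives the same grasp; the last joint's range is limited). The gripper opens to 85 mm and grips with 20 to 120 N. Pads are 22 mm wide; open, the fingers measure 114 mm over their backs; the gripper's body (76 mm by 85 mm) begins 54 mm behind the grasp point. The pads swing forward as they close: fully open they stand 13 mm farther back than shut.
Start: joints at [1.073, 0.411, -0.013, 1.596, 0.006, 1.134, -0.082], TCP at [0.26, -0.568, 0.304] pointing down, gripper open.
Joint ranges: [-2.95, 2.95], [-0.29, 1.99], [-1.47, 1.44], [0.14, 2.54], [-1.03, 4.17], [0.13, 1.85], [-2.86, 2.86]. Speed limits (rad/s): [2.39, 2.39, 3.01, 3.01, 3.14, 3.14, 3.14].

INTERFACE

Orientations are given as a rotation vector (axis times angle).
In Python, from workcell import arm gives the robot as it stands. Calls block until the motion is done:
- arm.move_ptp(position, orientation): joint-space move of the TCP to a pose.
- arm.move_linear(position, rot=None, velocity=0.15): straight line of the TCP; rot=None keeps the orientation; velocity is the mean speed in m/s.
- arm.set_joints(angles): joint-space move.
- arm.set_gripper(opening, f_grip=None): opening from 0.0 (shut) to 1.0 (fully open); f_grip is the grip in N (None keeps the last); returns when the fingers have stopped.
- arm.hold(seconds).
- arm.inverse_kinematics(position, orientation): joint angles nearest the present ones, or None.
- arm.observe(): the state.
- arm.read_camera(name): name is "side" or "top" or "wrist"; returns the picture (480x640x3 uint8, red, green, blue); there is no depth.
- arm.camera_model(name): a dict with "mtx" (3x3 intrinsics, pixels), "pose" (4x4, takes a point from camera to world coordinates). Camera axes: x right, y down, z forward; pixel columns grow to the right and rows downward; lengths in m; the calibration is good to about 2 mm. A picture is of the moment at which its call begins: read the wrist's pose just before it. camera_model takes no time and is no camera call; for the wrist camera it gives the pose at the moment of the call.
A pose or a line that the arm cannot do raises arm.MotionError and nothing moves.
- arm.close_job(): hands the job in, once; it reports no verdict.
Trained networks look in the newest picture that a camera, given by its name, has taken for a name from the list of things; names that differ only in an ending like _2 or _b are one class to them, and where a whole thing is asked for, a point or a joint stands for the part that bears it (a point fixed in the world has none). Each returns a list of dicts, best first, with "p" (0 to 1); they miss things now and then, are a little off and sometimes report something else, mostly with a low value. They report only what shows in the picture. A call takes as long as a camera call. They do not tell look-alikes from the thing itself.
- arm.outline_of(camera, target): "pixels" (480x640 bool, what is visible of it) and "bbox" ([left, top, width, height] in pixels, round what is visible of it).
- arm.landmark_of(camera, target): "at" ([column, row] in pixels: a listed point, or the origin of a listed thing).
The state is a dict: "t": time; "joint_pos": joint angles; "qvel": joint speeds; "joint_torque": joint torques, N m; "tcp_pos": TCP position; "tool_rot": TCP orientation; "force": force on the tool from outside, world axes, zero at the start; "moment": the same for the moment, N m; "width": opening from 0.0 (shut) to 1.0 (fully open).
Only numpy, scipy, OpenCV 4.12 (cv2) and the standard library are available. Lean on these libraries where they do the work, as an engineer would, in place of code of your own. Each camera call takes 0.05 s, during which the arm holds its last target. There are 200 camera calls.

TASK

Get the gel tank ready for its run: lay every gel tray on the bench flat in a bay of the tank, one to a bay, and then set the cover down inside the tank's rim so that it lies flush. Then push in each of the two sprung studs and turn it a quarter turn clockwise until it locks with its tongue over the cover, and last of all squeeze the clip-on temperature logger open, take it from its stand and release it so that it grips the fin on the tank's far wall, upright and well down. Do not knock over or push about the jar, dish and tube rack standing on the bench.

Things in the scene. Friction and masses are not known exactly. Their poses are not given: they have to be found in the camera images.
- tank: Gel tank, tinted acrylic open box fixed to the bench. Origin on the bench under its centre, z up, long side along y. 100 (x) x 234 (y) mm outside, 56 high, walls and floor 5 thick. Three bays 90 (x) x 72 (y) mm, centres at y = -76, 0, 76, parted by ribs 4 wide, 14 high. Grey housings 45 high at both ends, y 117 to 165 either way, carry the studs; stud axes at y = 139 and -139
- rim (a point): where the seated cover's origin belongs: over the tank's centre, 50 mm above the bench; axes as the tank's. The cover rests on four posts 50 mm high (4 wide, reaching 12 mm in from the long walls at y = 38 and -38), inside the walls
- fin_top (a point): middle of the top edge of the fin, an upright white plate 6 thick (x) and 60 long (y) on the tank's far (+x) long wall, free from 56 mm up to this edge, 88 mm above the bench; axes as the tank's
- wing_left (a point): Stud on the tank's left (+y) end: point on its upright turning axis, 11 mm above the foot and 10 below the top of its black wing (bar 34 long, 10 thick, 21 tall), 82 mm above the bench when out. Steel tongue under the wing, 46 mm long from the axis. Site turns with the stud; its -x axis runs along tongue and wing. Unlocked the tongue points to the tank's +x; locked, over the cover
- stud_left (a joint): turn of the left (+y) stud, rad: 0 unlocked, clockwise seen from above is positive, stop at 1.40. It turns past about 0.15 only while pressed in 7.5 mm or more
- press_left (a joint): how far the left (+y) stud is pressed down, m: 0 out, 0.010 hard stop. Sprung: 3.6 N to start, 10 N at the stop. Let go at a turn of 1.3 or more it rises to 0.0045 and is caught: locked, cannot turn back. Let go sooner, it does not lock
- wing_right (a point): Stud on the tank's right (-y) end: point on its upright turning axis, 11 mm above the foot and 10 below the top of its black wing (bar 34 long, 10 thick, 21 tall), 82 mm above the bench when out. Steel tongue under the wing, 46 mm long from the axis. Site turns with the stud; its -x axis runs along tongue and wing. Unlocked the tongue points to the tank's -x; locked, over the cover
- stud_right (a joint): turn of the right (-y) stud, rad: 0 unlocked, clockwise seen from above is positive, stop at 1.40. It turns past about 0.15 only while pressed in 7.5 mm or more
- press_right (a joint): how far the right (-y) stud is pressed down, m: 0 out, 0.010 hard stop. Sprung: 3.6 N to start, 10 N at the stop. Let go at a turn of 1.3 or more it rises to 0.0045 and is caught: locked, cannot turn back. Let go sooner, it does not lock
- cover: Tank cover, tinted acrylic plate 82 (x) x 216 (y) x 6 mm. Origin in the centre of its underside, z up. Black handle bar 10 thick (x), 70 long (y), 22 to 38 mm above the underside, on 10 mm posts at y = 30 and -30. 4 mm play on each side in the tank; seated, its top is flush with the walls. 0.25 kg. Either way round. Starts flat on the bench at the left or right
- clip: Logger on a sprung clip like a clothes peg, jaws down; starts on the stand. Origin on the pivot, z up, y is the squeezing direction. Handles 6 to 35 mm above the pivot, 16 wide (x), 37 over the outsides at the top. Squeezed to 17 (stop, about 12 N; grip with 25) the jaws open to 20 mm. Jaws 5 to 27 mm below the pivot. Pivot pin 8 mm across rests on an edge. 60 g. Frame tilts 0.28 when squeezed
- clip_jaw (a joint): opening angle of the clip, rad: 0 closed, about 0.19 gripping a 6 mm plate (stand or fin), 0.74 fully open
- stand: Logger stand, fixed: aluminium foot 90 x 70 x 12 mm with an upright plate 50 long (x) x 6 thick (y), top edge 70 mm above the bench. Origin on the bench under its centre
- tray0: Gel tray, frosted plastic, 80 (x) x 62 (y) mm, sides 16 high, with a white comb across its middle: the comb's grip tab is 8 thick (x), 36 long (y), from 22 to 42 mm above the underside. Origin in the centre of the underside, z up. 0.12 kg. Starts flat on the bench. Two or three trays are there
- tray1: Gel tray, frosted plastic, 80 (x) x 62 (y) mm, sides 16 high, with a white comb across its middle: the comb's grip tab is 8 thick (x), 36 long (y), from 22 to 42 mm above the underside. Origin in the centre of the underside, z up. 0.12 kg. Starts flat on the bench. Two or three trays are there
- tray2: Gel tray, frosted plastic, 80 (x) x 62 (y) mm, sides 16 high, with a white comb across its middle: the comb's grip tab is 8 thick (x), 36 long (y), from 22 to 42 mm above the underside. Origin in the centre of the underside, z up. 0.12 kg. Starts flat on the bench. Two or three trays are there
- jar: Bystander, not part of the job: glass jar with a white cap, 72 mm across, 110 mm tall. (Other equipment, fixed, up to 0.18 m tall, stands beyond x = 0.68 and, taller, beyond 0.5 to either side; a flat timer and spatula under 25 mm lie fixed near x = 0.33)
- tube_rack: Bystander, not part of the job: low yellow tube rack, 70 x 100 x 38 mm
- dish: Bystander, not part of the job: shallow glass dish, 90 mm across, 16 mm tall
There are look-alikes about, which are no part of the job. There is more than one size of the cover; the job needs the larger. What is shaped like the tray1 but pink is not meant.

How it is judged:
By the outcome, as a careful person would: the job done as asked, in the order asked, and still so for the second after the job is handed in, with the robot touching nothing.
Of tray0, tray1, tray2 only 2 to 3 are there at a start; the rules pass over those that are not, and their reading is None.
At some moment in a run one of tray0, tray1, tray2, cover may be knocked a few centimetres aside while the robot is not near it.
It also fails if it takes over 210 s, if anything falls off the work surface, if the arm or the gripper's body presses on something with over 40 N, if the wrist force passes 120 N, or if a joint passes its speed limit or range.

## Working session

There is one attempt and no reset: what is moved stays moved. The work goes in short steps, each a Python script; the robot and the scene stay as the last script left them, time stands still between calls to the robot, and variables do not carry over. Pictures are saved under pics/ and viewed, about 12 in all and at most 16, crops included, and the job is handed in when it is done.

```bash
ls; mkdir -p pics
python3 - <<'E'
from workcell import arm
import cv2,numpy as np
np.set_printoptions(precision=3,suppress=True)
for c in ("top","side"):
    im=arm.read_camera(c); cv2.imwrite(f"pics/{c}0.png",im[:,:,::-1])
    m=arm.camera_model(c); print(c,m["mtx"],m["pose"])
    for n in ["tank","wing_left","wing_right","cover","clip","stand","tray0","jar","tube_rack","dish","fin_top","rim"]:
        try:
            print(n,[(np.round(d["at"],1).tolist(),round(d["p"],2)) for d in arm.landmark_of(c,n)])
        except Exception as e: print(n,e)
s=arm.observe();print(s["t"],s["tcp_pos"],s["tool_rot"])
print(arm.camera_model("wrist"))
E
```

```text
pics
top [[517.986   0.    328.295]
 [  0.    517.986 243.95 ]
 [  0.      0.      1.   ]] [[-0.021 -0.988  0.151  0.367]
 [-1.     0.022  0.007 -0.012]
 [-0.01  -0.15  -0.989  1.154]
 [ 0.     0.     0.     1.   ]]
tank []
wing_left [([264.0, 212.6], 0.73), ([323.6, 287.5], 0.57), ([488.1, 264.5], 0.23)]
wing_right [([398.3, 218.5], 0.7)]
cover [([153.5, 353.4], 0.72), ([163.5, 282.0], 0.59)]
clip [([502.6, 256.0], 0.77)]
stand [([495.1, 264.7], 0.85)]
tray0 [([390.3, 289.1], 0.89), ([247.1, 287.6], 0.77), ([323.9, 288.9], 0.58)]
jar [([433.0, 157.2], 0.94)]
tube_rack [([195.5, 208.3], 0.67)]
dish [([457.1, 200.6], 0.93), ([324.1, 287.8], 0.65)]
fin_top [([331.8, 193.9], 0.77), ([458.9, 200.1], 0.63), ([325.9, 288.8], 0.31)]
rim [([329.5, 219.3], 0.62)]
side [[497.2     0.    325.505]
 [  0.    497.2   243.336]
 [  0.      0.      1.   ]] [[-0.733 -0.461  0.5   -0.093]
 [-0.68   0.514 -0.523  0.63 ]
 [-0.015 -0.724 -0.69   0.903]
 [ 0.     0.     0.     1.   ]]
tank [([305.2, 245.7], 0.61)]
wing_left [([344.1, 200.3], 0.66), ([259.7, 251.3], 0.55)]
wing_right [([345.4, 200.3], 0.43), ([303.2, 247.9], 0.25)]
cover [([218.1, 364.8], 0.95), ([263.3, 428.1], 0.75), ([200.7, 304.7], 0.4)]
clip [([417.5, 180.8], 0.73)]
stand [([419.7, 201.0], 0.95), ([340.8, 278.8], 0.16)]
tray0 [([381.8, 246.3], 0.82), ([341.4, 276.2], 0.73)]
jar [([327.5, 181.3], 0.55)]
tube_rack [([201.9, 306.1], 0.73)]
dish [([362.6, 190.3], 0.56)]
fin_top [([291.3, 215.5], 0.81)]
rim [([305.5, 235.7], 0.76)]
1.3 [ 0.26  -0.568  0.304] [-0.433  1.984 -1.984]
{'mtx': array([[368.337,   0.   , 320.568],
       [  0.   , 368.337, 237.398],
       [  0.   ,   0.   ,   1.   ]]), 'pose': array([[ 0.417, -0.877, -0.238,  0.321],
       [-0.909, -0.403, -0.109, -0.54 ],
       [ 0.   ,  0.262, -0.965,  0.375],
       [ 0.   ,  0.   ,  0.   ,  1.   ]])}
```

View pics/top0.png

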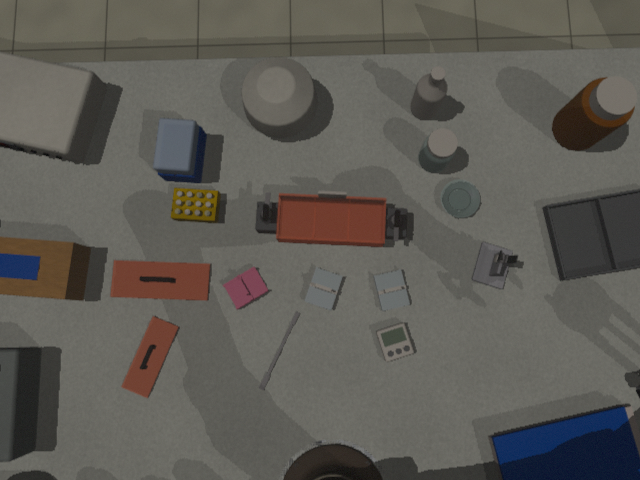

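View pics/side0.png

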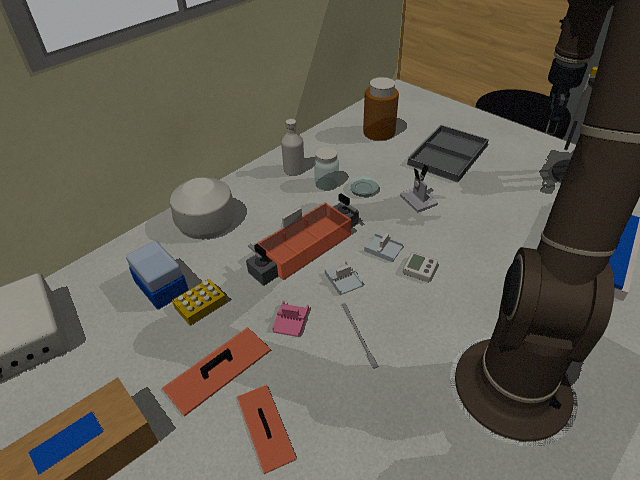

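Candidates in the top view:
- **Trays:** frosted at (324,288) and (391,289). The pink one at (246,287) is a look-alike.
- **Covers:** large at (161,280), small at (150,357). I take the large one.
- **Clip:** on its stand at (495,262).
- **Tank:** centred at (331,220), with the fin on its upper (+x) side at (332,194).

Next I write the helpers, fit coarse poses, and take a close wrist look.

```bash
cat > h.py <<'E'
from workcell import arm
import cv2, numpy as np
from scipy.optimize import minimize
from scipy.spatial.transform import Rotation as R
np.set_printoptions(precision=4,suppress=True)
def rot(yaw):
    c,s=np.cos(yaw),np.sin(yaw)
    return R.from_matrix(np.array([[s,0,c],[-c,0,s],[0,-1,0]])).as_rotvec()
def project(cm,P):
    T=np.linalg.inv(cm["pose"]); p=np.asarray(P)@T[:3,:3].T+T[:3,3]
    return (p[:,:2]/p[:,2:])@cm["mtx"][:2,:2].T+cm["mtx"][:2,2]
def ray(cm,px,z):
    d=cm["pose"][:3,:3]@np.linalg.solve(cm["mtx"],[px[0],px[1],1]); o=cm["pose"][:3,3]
    return o+d*(z-o[2])/d[2]
def box(x,y,z0,z1,cx=0,cy=0):
    return np.array([[cx+a*x/2,cy+b*y/2,z] for a in(-1,1) for b in(-1,1) for z in(z0,z1)])/1000
MODEL=dict(tray=[box(80,62,0,16),box(8,36,16,42)],cover=[box(82,216,0,6),box(10,70,6,38)],
  tank=[box(100,234,0,56)],stand=[box(90,70,0,12),box(50,6,12,70)],rack=[box(70,100,0,38)])
def render(cm,name,p):
    m=np.zeros((480,640),np.uint8); c,s=np.cos(p[2]),np.sin(p[2])
    for b in MODEL[name]:
        q=b.copy(); q[:,0]=p[0]+c*b[:,0]-s*b[:,1]; q[:,1]=p[1]+s*b[:,0]+c*b[:,1]; q[:,2]+=(p[3] if len(p)>3 else 0)
        cv2.fillConvexPoly(m,cv2.convexHull((project(cm,q)*16).astype(np.int32)),1,cv2.LINE_8,4)
    return m>0
def fit(views,name,guess,yaws,z=0):
    """views: [(camera model, mask)]; returns (x,y,yaw), worst IoU"""
    def ious(p):
        p=[*p,z]; return [(r&m).sum()/max(1,(r|m).sum()) for cm,m in views for r in[render(cm,name,p)]]
    f=lambda p:-np.mean(ious(p)); best=None
    for y in yaws:
        s=np.array([[*guess,y]]*4)+np.array([[0,0,0],[.015,0,0],[0,.015,0],[0,0,.2]])
        r=minimize(f,s[0],method="Nelder-Mead",options=dict(initial_simplex=s,xatol=2e-4,fatol=1e-4))
        if best is None or r.fun<best.fun: best=r
    return best.x,ious(best.x)
def orange(im):
    h=cv2.cvtColor(im,cv2.COLOR_RGB2HSV)
    return cv2.inRange(h,(3,110,50),(14,255,255))
def pick(mask,px):
    n,l,st,ce=cv2.connectedComponentsWithStats(mask.astype(np.uint8)); 
    k=[i for i in range(1,n) if st[i,4]>200]; i=min(k,key=lambda i:np.hypot(*(ce[i]-px)))
    return l==i
def solve(pos,yaw):
    q0=np.array(arm.observe()["joint_pos"]); o=[]
    for y in(yaw,yaw+np.pi,yaw-np.pi):
        q=arm.inverse_kinematics(pos,rot(y))
        if q is not None:o.append((abs(np.array(q)-q0).max(),y,q))
    return min(o,key=lambda a:a[0])
def over(x,y,z,yaw):
    """ptp with grasp point at x,y,z, jaws along yaw; returns the yaw used"""
    _,yy,q=solve([x,y,z+.054],yaw); arm.move_ptp([x,y,z+.054],rot(yy)); return yy
def lin(x,y,z,yaw=None,v=.15): arm.move_linear([x,y,z+.054],None if yaw is None else rot(yaw),velocity=v)
def snap(c,name=None):
    cm=arm.camera_model(c); im=arm.read_camera(c)
    if name: cv2.imwrite(f"pics/{name}.png",im[:,:,::-1])
    return cm,im
def st():
    s=arm.observe(); return "t %.1f w %.3f F %s M %s tcp %s"%(s["t"],s["width"],s["force"],s["moment"],np.array(s["tcp_pos"]))
E
python3 - <<'E'
from h import *
cm,im=snap("top")
def outl(n,px):
    o=[d for d in arm.outline_of("top",n) if d["p"]>.2]
    d=min(o,key=lambda d:np.hypot(d["bbox"][0]+d["bbox"][2]/2-px[0],d["bbox"][1]+d["bbox"][3]/2-px[1])); return d["pixels"],d["p"],d["bbox"]
Y=[-.6,0,.6,1.2]
for n,k,px in [("tray","tray0",(324,288)),("tray","tray0",(391,289)),("stand","stand",(492,266)),("rack","tube_rack",(195,205))]:
    m,p,b=outl(k,px); print(n,p,b,fit([(cm,m)],n,ray(cm,px,.02)[:2],Y))
o=orange(im)
for n,px in [("tank",(331,220)),("cover",(161,280)),("cover",(150,357))]:
    m=pick(o,px); m=cv2.morphologyEx(m.astype(np.uint8),cv2.MORPH_CLOSE,np.ones((9,9)))>0
    print(n,m.sum(),fit([(cm,m)],n,ray(cm,px,.02)[:2],[0,1.57,-.5] if n!="tank" else [0]))
for n,px,z in [("wl",(264,212.6),.082),("wr",(398.3,218.5),.082),("fin",(331.8,193.9),.088),("rim",(329.5,219.3),.05),("clip",(502.6,256),.074),("jar",(433,157),0),("dish",(457,200),0),("timer",(395,342),.01),("spat",(296,316),.01)]: print(n,ray(cm,px,z))
E
```

```text
tray 0.79 [307.3, 269.7, 35.8, 38.2] (array([ 0.4435,  0.0095, -0.3808]), [np.float64(0.9357208448117539)])
tray 0.86 [375.1, 264.7, 34.7, 46.2] (array([ 0.437 , -0.1409,  0.1903]), [np.float64(0.9696969696969697)])
stand 0.69 [471.7, 238.7, 37.8, 48.2] (array([ 0.4865, -0.3655, -0.3153]), [np.float64(0.8217543859649122)])
rack 0.56 [170.1, 188.4, 53.2, 34.6] (array([ 0.6357,  0.2925, -0.1579]), [np.float64(0.8798607080673244)])
tank 5159 (array([ 0.5909, -0.0112, -0.0567]), [np.float64(0.9410476364300054)])
cover 3491 (array([ 0.4702,  0.3715, -0.058 ]), [np.float64(0.9391982781813291)])
cover 2159 (array([0.322, 0.391, 1.227]), [np.float64(0.5452020202020202)])
wl [0.6005 0.1302 0.082 ]
wr [ 0.5813 -0.1529  0.082 ]
fin [ 0.6362 -0.0141  0.088 ]
rim [ 0.5893 -0.0079  0.05  ]
clip [ 0.4979 -0.3688  0.074 ]
jar [ 0.7404 -0.2496  0.    ]
dish [ 0.6375 -0.2989  0.    ]
timer [ 0.3231 -0.144   0.01  ]
spat [0.3834 0.0701 0.01  ]
```

Run:
```python
from h import *
print(over(.50,-.01,.30,-.06)); print(st())
cm,im=snap("wrist","w_tank"); print(cm["pose"])
for n in ["wing_left","wing_right","fin_top","rim"]:
    z=dict(fin_top=.088,rim=.05).get(n,.082)
    print(n,[(np.round(d["at"],1),round(d["p"],2),ray(cm,d["at"],z)) for d in arm.landmark_of("wrist",n)])
for d in arm.landmark_of("wrist","tray0"): print("tray",d,ray(cm,d["at"],0))
for d in arm.outline_of("wrist","tray0"):
    b=d["bbox"];g=ray(cm,[b[0]+b[2]/2,b[1]+b[3]/2],.02)[:2]; print(d["p"],b,fit([(cm,d["pixels"])],"tray",g,[-.4,.2]))
m=pick(cv2.morphologyEx(orange(im),cv2.MORPH_CLOSE,np.ones((9,9))),project(cm,[[.59,-.011,.03]])[0])
print("tank",fit([(cm,m)],"tank",[.59,-.011],[-.06]))
```

```text
-0.06
t 3.7 w 0.998 F [-0.2553 -0.4923 -0.6526] M [-0.0291 -0.0351 -0.0308] tcp [ 0.5001 -0.0114  0.3537]
[[ 0.9981 -0.0598 -0.0162  0.5047]
 [-0.062  -0.963  -0.2623  0.0557]
 [ 0.0001  0.2628 -0.9649  0.4243]
 [ 0.      0.      0.      1.    ]]
wing_left [(array([432.9,  32.9]), 0.87, array([0.6038, 0.1338, 0.082 ]))]
wing_right [(array([410.7, 336.3]), 0.83, array([ 0.5859, -0.1495,  0.082 ])), (array([270.6, 180.9]), 0.31, array([0.4562, 0.0195, 0.082 ]))]
fin_top [(array([473. , 202.6]), 0.55, array([ 0.6415, -0.0112,  0.088 ]))]
rim [(array([410. , 197.8]), 0.9, array([ 0.5924, -0.0098,  0.05  ]))]
tray {'at': [257.4, 10.8], 'p': 0.83} [0.448  0.1841 0.    ]
tray {'at': [276.1, 299.7], 'p': 0.74} [ 0.437  -0.1369  0.    ]
tray {'at': [270.2, 183.9], 'p': 0.74} [0.4438 0.0075 0.    ]
0.67 [232.0, 270.3, 82.6, 67.1] (array([ 0.437 , -0.1386,  0.19  ]), [np.float64(0.9443983402489626)])
0.66 [226.0, 142.5, 83.3, 77.7] (array([ 0.4437,  0.0107, -0.3374]), [np.float64(0.9572986771872825)])
0.6 [211.8, 3.9, 92.2, 62.3] (array([ 0.4485,  0.184 , -1.0614]), [np.float64(0.9830319888734353)])
tank (array([ 0.5918, -0.0099, -0.0723]), [np.float64(0.9194834635469377)])
```

View pics/w_tank.png

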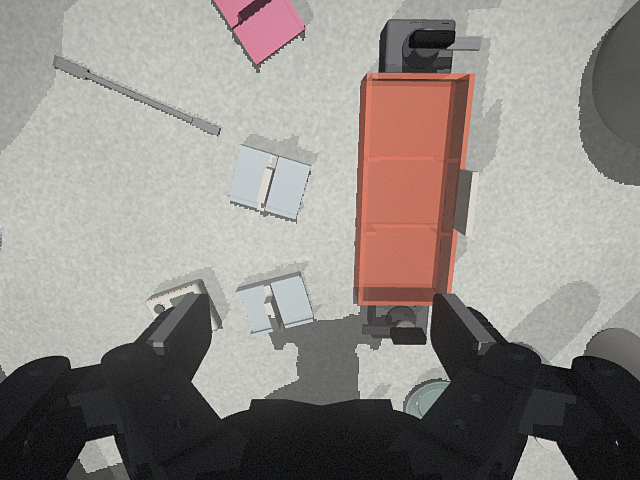

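The wrist view shows frosted trays at (270,182) and (277,302), the pink one at (258,28), the tank spanning (360,75)–(475,305), and wings at (433,33) and (410,337). The fits agree, so I start with the trays.

```bash
cat >> h.py <<'E'
TANK=np.array([.592,-.0095,-.066])
def tk(x,y):
    c,s=np.cos(TANK[2]),np.sin(TANK[2]); return TANK[0]+c*x-s*y,TANK[1]+s*x+c*y
def find(name,target,guess,yaw):
    for i in range(3):
        cm,im=snap("wrist"); o=arm.outline_of("wrist",target); c=[]
        for d in o:
            b=d["bbox"]; g=ray(cm,[b[0]+b[2]/2,b[1]+b[3]/2],.02)[:2]
            if np.hypot(*(g-guess))<.07: c.append((np.hypot(*(g-guess)),d,g))
        if c:
            _,d,g=min(c,key=lambda a:a[0]); p,i=fit([(cm,d["pixels"])],name,g,[yaw]); print("found",name,d["p"],p,i); return p
    raise SystemExit("not found")
def tray(guess,yaw,bay):
    arm.set_gripper(.5); over(*guess,.17,yaw); p=find("tray","tray0",guess,yaw)
    y=over(p[0],p[1],.09,p[2]); lin(p[0],p[1],.035,v=.1); arm.set_gripper(0,f_grip=30); print(st())
    lin(p[0],p[1],.15,v=.2); print(st())
    x,yy=tk(0,bay); over(x,yy,.15,TANK[2]); lin(x,yy,.06,v=.15); lin(x,yy,.041,v=.04); print(st())
    arm.set_gripper(.3); lin(x,yy,.16,v=.2); print(st())
E
python3 - <<'E'
from h import *
tray([.437,-.1386],.19,-.076)
x,y=tk(-.04,-.08); over(x,y,.25,-.066)
cm,im=snap("wrist","w_t1")
for n in ["wing_left","wing_right","fin_top","rim"]:
    z=dict(fin_top=.088,rim=.05).get(n,.082)
    print(n,[(np.round(d["at"],1),round(d["p"],2),ray(cm,d["at"],z)) for d in arm.landmark_of("wrist",n)])
E
```

```text
found tray 0.69 [ 0.4368 -0.1386  0.1992] [np.float64(0.9510772527080109)]
t 7.0 w 0.088 F [-1.3179 -0.4749  6.3309] M [-0.0042  0.2443  0.03  ] tcp [ 0.4371 -0.1387  0.0896]
t 7.7 w 0.089 F [-0.3402  0.2569 -1.2162] M [ 0.0193  0.0408 -0.0544] tcp [ 0.4361 -0.1387  0.2032]
t 9.8 w 0.085 F [ 0.3218  0.2773 -0.6856] M [ 0.019  -0.0305  0.0308] tcp [ 0.5869 -0.0853  0.0947]
t 10.8 w 0.296 F [-0.0411  0.6207 -0.3086] M [0.0054 0.0455 0.0036] tcp [ 0.5864 -0.0855  0.213 ]
wing_left []
wing_right [(array([367.2, 292.5]), 0.82, array([ 0.5827, -0.1508,  0.082 ]))]
fin_top [(array([441. , 117.6]), 0.7, array([ 0.6411, -0.0119,  0.088 ]))]
rim [(array([369.3, 124.3]), 0.6, array([ 0.5929, -0.0123,  0.05  ]))]
```

View pics/w_t1.png

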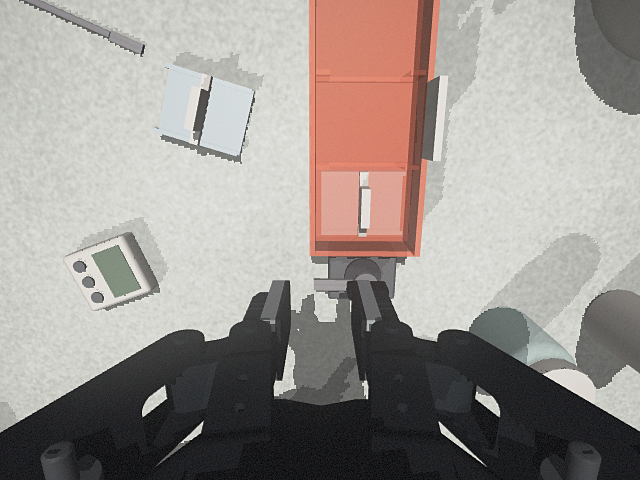

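Tray 1 lies flat in the right bay: (320–405, 170–237), clear of the walls and rib. Next is tray 2, then the cover.

```bash
cat >> h.py <<'E'
TANK=np.array([.592,-.0105,-.066])
E
python3 - <<'E'
from h import *
tray([.4437,.0107],-.35,.076)
x,y=tk(-.04,0); over(x,y,.27,-.066)
cm,im=snap("wrist","w_t2")
for n in ["wing_left","wing_right","fin_top","rim","tray0"]:
    z=dict(fin_top=.088,rim=.05,tray0=.005).get(n,.082)
    print(n,[(np.round(d["at"],1),round(d["p"],2),ray(cm,d["at"],z)) for d in arm.landmark_of("wrist",n)])
print(tk(0,.076),tk(0,-.076))
over(.40,.33,.32,-.06); cm,im=snap("wrist","w_cov"); o=orange(im)
for d in arm.landmark_of("wrist","cover"): print(d,ray(cm,d["at"],0))
m=pick(o,project(cm,[[.4702,.3715,.01]])[0]); m=cv2.morphologyEx(m.astype(np.uint8),cv2.MORPH_CLOSE,np.ones((15,15)))>0
print(fit([(cm,m)],"cover",[.4702,.3715],[-.06])); print(st())
E
```

```text
found tray 0.77 [ 0.4432  0.0106 -0.3543] [np.float64(0.9344827586206896)]
t 14.2 w 0.090 F [-1.1953 -0.7186  6.9026] M [-0.0747  0.2518 -0.0119] tcp [0.4437 0.0106 0.0896]
t 14.9 w 0.086 F [-0.3535 -0.1047 -1.4487] M [ 0.0214  0.0002 -0.022 ] tcp [0.4426 0.0103 0.2032]
t 17.0 w 0.088 F [-0.2558  0.3991 -0.7   ] M [-0.0458  0.0314 -0.0401] tcp [0.5969 0.0654 0.0947]
t 18.0 w 0.302 F [-1.4402 -0.281  -0.1827] M [-0.0117  0.0116 -0.049 ] tcp [0.5965 0.065  0.213 ]
wing_left [(array([374.6,  35.9]), 0.73, array([0.6026, 0.1306, 0.082 ]))]
wing_right [(array([366.8, 356.7]), 0.74, array([ 0.5874, -0.1472,  0.082 ])), (array([356.8, 200. ]), 0.63, array([0.5839, 0.0052, 0.082 ]))]
fin_top [(array([424.6, 217.1]), 0.93, array([ 0.6401, -0.0121,  0.088 ])), (array([484.1, 383.1]), 0.63, array([ 0.6985, -0.1796,  0.088 ]))]
rim [(array([363.2, 209.6]), 0.62, array([ 0.5924, -0.0098,  0.05  ]))]
tray0 [(array([361.8, 126.6]), 0.87, array([0.5987, 0.0664, 0.005 ])), (array([355.1, 269. ]), 0.84, array([ 0.5856, -0.0857,  0.005 ])), (array([197. ,   7.6]), 0.81, array([0.4489, 0.1832, 0.005 ]))]
(np.float64(0.5970123591770616), np.float64(0.0653345320779401)) (np.float64(0.5869876408229383), np.float64(-0.08633453207794009))
{'at': [378.0, 152.2], 'p': 0.87} [0.4722 0.3745 0.    ]
{'at': [233.3, 146.5], 'p': 0.86} [0.3032 0.3914 0.    ]
(array([ 0.4705,  0.3739, -0.0487]), [np.float64(0.9731601731601731)])
t 20.4 w 0.303 F [-0.5456 -0.1553 -0.1964] M [ 0.0249 -0.0299 -0.037 ] tcp [0.4011 0.3288 0.3737]
```

```bash
python3 -c "
import cv2,numpy as np
a=[cv2.resize(cv2.imread(f'pics/{n}.png'),(400,300)) for n in('w_t2','w_cov')]
cv2.imwrite('pics/cmb1.png',np.hstack(a))"
```

```text
(no output)
```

View pics/cmb1.png

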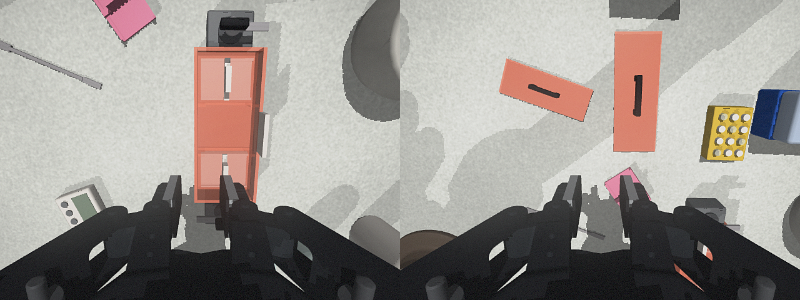

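Both trays lie in the end bays, and the large cover is at (637,92) in the composite. Picking up the cover.

```bash
python3 - <<'E'
from h import *
import sys
arm.set_gripper(.45)
yw=over(.4705,.355,.20,-.05); cm,im=snap("wrist","w_cov2"); o=orange(im)
m=pick(o,project(cm,[[.4702,.3715,.01]])[0]); m=cv2.morphologyEx(m.astype(np.uint8),cv2.MORPH_CLOSE,np.ones((21,21)))>0
ys,xs=np.where(m); print("bbox",xs.min(),xs.max(),ys.min(),ys.max())
p,i=fit([(cm,m)],"cover",[.4705,.3735],[-.05]); print(p,i)
if i[0]<.9: sys.exit()
yw=over(p[0],p[1],.09,p[2]); lin(p[0],p[1],.031,v=.1); arm.set_gripper(0,f_grip=60); print(st())
lin(p[0],p[1],.22,v=.2); print(st())
over(*tk(0,0),.22,TANK[2]); lin(*tk(0,0),.105,v=.15); print(st())
cm,im=snap("top","t_cov"); cm,im=snap("side","s_cov"); snap("wrist","w_cov3")
E
python3 -c "
import cv2,numpy as np
a=[cv2.resize(cv2.imread('pics/t_cov.png')[170:270,240:430],(400,300)[:2]),cv2.resize(cv2.imread('pics/s_cov.png')[150:300,210:410],(400,300)),cv2.resize(cv2.imread('pics/w_cov3.png'),(400,300)),cv2.resize(cv2.imread('pics/w_cov2.png'),(400,300))]
cv2.imwrite('pics/cmb2.png',np.vstack([np.hstack(a[:2]),np.hstack(a[2:])]))"
```

```text
bbox 270 372 60 308
[ 0.471   0.3743 -0.0548] [np.float64(0.9832691985946127)]
t 23.0 w 0.105 F [-0.406   0.4802  5.9822] M [-0.064   0.1221  0.011 ] tcp [0.4713 0.3747 0.0858]
t 24.1 w 0.104 F [-0.0736  0.3684 -2.1705] M [-0.0372 -0.0112  0.0236] tcp [0.4707 0.3737 0.2727]
t 26.5 w 0.102 F [-0.2038 -0.0592 -2.1634] M [-0.0185  0.0429 -0.0479] tcp [ 0.5926 -0.01    0.1599]
```

View pics/cmb2.png

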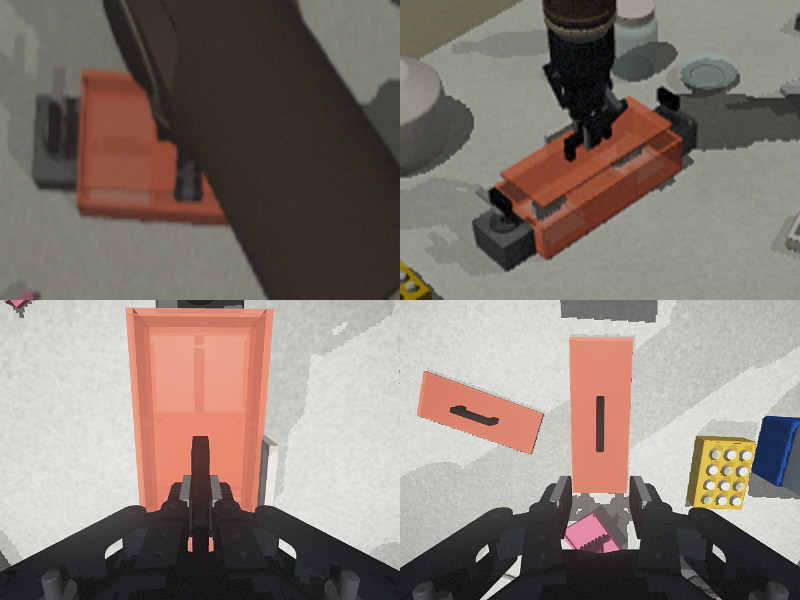

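The cover hangs level over the tank. I check the alignment with an overlay before lowering.

Run:
```python
from h import *
cm=arm.camera_model("wrist"); im=cv2.imread("pics/w_cov3.png")[:330,150:490].copy(); im=cv2.resize(im,None,fx=1.75,fy=1.75,interpolation=cv2.INTER_CUBIC)
def rect(w,l,z,col):
    P=np.array([[*tk(a*w/2,b*l/2),z] for a,b in((-1,-1),(-1,1),(1,1),(1,-1))]); q=(project(cm,P)-[150,0]+.5)*1.75
    cv2.polylines(im,[q.astype(int)],True,col,1)
rect(.1,.234,.056,(255,0,0)); rect(.09,.224,.056,(0,255,0)); rect(.082,.216,.074,(255,255,0))
cv2.imwrite("pics/ov.png",im)
```

```text
(no output)
```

View pics/ov.png

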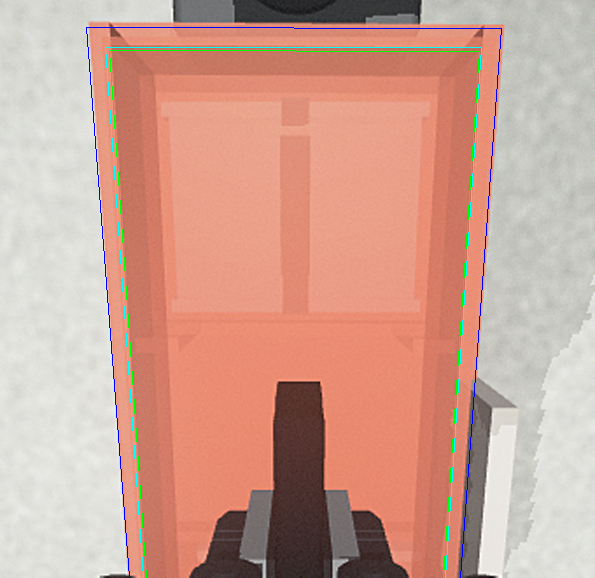

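The overlay agrees within about 1 mm (tank outer edge at 22 px against 27 predicted). Lowering with a force check.

```bash
cat >> h.py <<'E'
TANK=np.array([.592,-.0098,-.066])
E
python3 - <<'E'
from h import *
x,y=tk(0,0); lin(x,y,.090,TANK[2],v=.1) if False else lin(x,y,.090,v=.1)
for z in np.arange(.088,.0785,-.0015):
    lin(x,y,z,v=.04); s=arm.observe(); f=s["force"]; print("%.4f"%z,np.array(f),s["tcp_pos"][2]-.054)
    if f[2]>6: break
snap("side","s_c2")
E
```

```text
0.0880 [-0.0297  0.5741 -1.8482] 0.08806432003067333
0.0865 [ 0.0049  0.5293 -2.7945] 0.08648559372167225
0.0850 [-0.0558 -0.0957 -1.3368] 0.08489825864835696
0.0835 [ 0.4254  0.0283 -1.7013] 0.08338119835692026
0.0820 [-0.446   0.2173 -2.2655] 0.08189067115800094
0.0805 [-3.714  -0.9019  8.4326] 0.08170229074437291
```

Contact came at 0.0817, and the expected height was 0.050 + 0.0318, so the cover is seated. Releasing and checking.

Run:
```python
from h import *
x,y=tk(0,0); arm.set_gripper(.3); s=arm.observe()["tcp_pos"]; lin(x,y,.17,v=.2); x2,y2=tk(-.04,-.03); over(x2,y2,.25,TANK[2]); print(st())
cm,im=snap("wrist","w_c4"); snap("side","s_c4")
for n in ["wing_left","wing_right","fin_top","rim","cover"]:
    z=dict(fin_top=.088,rim=.05,cover=.05).get(n,.082)
    print(n,[(np.round(d["at"],1),round(d["p"],2),ray(cm,d["at"],z)) for d in arm.landmark_of("wrist",n)])
a=cv2.imread("pics/w_c4.png"); b=cv2.imread("pics/s_c4.png")[180:300,220:380]
cv2.imwrite("pics/cmb3.png",np.hstack([a[:420,200:540],cv2.resize(b,(460,420),interpolation=cv2.INTER_CUBIC)]))
```

```text
t 29.9 w 0.297 F [-0.9222 -0.432  -1.0907] M [-0.0209  0.0214 -0.0304] tcp [ 0.5496 -0.0379  0.3034]
wing_left []
wing_right [(array([366.1, 342.4]), 0.78, array([ 0.5832, -0.1497,  0.082 ]))]
fin_top [(array([437.7, 184.7]), 0.94, array([ 0.6426, -0.0124,  0.088 ]))]
rim []
cover [(array([370.2, 176.5]), 0.56, array([ 0.5955, -0.0069,  0.05  ]))]
```

View pics/cmb3.png

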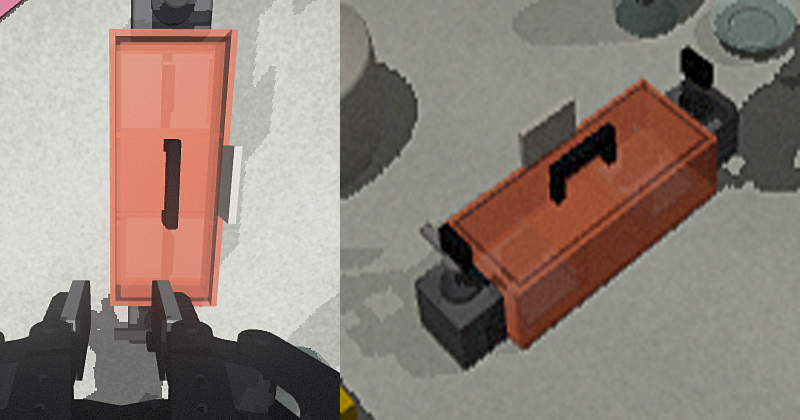

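The cover lies flush with an even gap all round. The left tongue is still at +x and the right at −x. Now the left stud.

```bash
cat >> h.py <<'E'
def stud(ty):
    x,y=tk(0,ty); q0=np.array(arm.observe()["joint_pos"]); best=[]
    for k in(-1,1):
        y0=TANK[2]+k*np.pi/2; qa=arm.inverse_kinematics([x,y,.141],rot(y0)); qb=arm.inverse_kinematics([x,y,.131],rot(y0-1.43))
        if qa is not None and qb is not None: best.append((abs(np.array(qb)-qa).max()+.2*abs(np.array(qa)-q0).max(),y0))
    print("options",best); y0=min(best)[1]
    arm.set_gripper(.3); arm.move_ptp([x,y,.16+.054],rot(y0)); lin(x,y,.087,v=.12); print(st())
    arm.set_gripper(0,f_grip=70); print("grip",st())
    for dz in(.004,.008,.0108): lin(x,y,.087-dz,v=.03); print("press",dz,st())
    for a in(.25,.5,.75,1.0,1.2,1.32,1.40,1.43):
        arm.move_ptp([x,y,.087-.0108+.054],rot(y0-a)); s=arm.observe(); print("turn",a,s["moment"][2],np.array(s["force"]),s["tcp_pos"][2]-.054)
    r=R.from_rotvec(arm.observe()["tool_rot"]).as_matrix()[:,2]; print("turned",(y0-np.arctan2(r[1],r[0])+np.pi)%(2*np.pi)-np.pi)
    lin(x,y,.087-.004,v=.03); print("up",st())
    arm.set_gripper(.3); print("open",st()); lin(x,y,.18,v=.15)
E
python3 - <<'E'
from h import *
stud(.139)
E
```

```text
options [(np.float64(1.8386681946735717), np.float64(-1.6367963267948966)), (np.float64(1.4836056979540853), np.float64(1.5047963267948965))]
t 32.2 w 0.299 F [-0.1196  0.3475  0.6165] M [ 0.0031 -0.0515 -0.024 ] tcp [0.6014 0.1292 0.1415]
grip t 32.5 w 0.096 F [-1.4952 -2.8395  4.0527] M [-0.7027  0.157  -0.0956] tcp [0.6016 0.1286 0.1419]
press 0.004 t 32.8 w 0.096 F [-0.6838 -2.5434  7.0152] M [-0.8875  0.286  -0.084 ] tcp [0.6016 0.1286 0.1376]
press 0.008 t 33.1 w 0.095 F [-1.4092 -2.7251  9.9201] M [-0.9154  0.4668 -0.0432] tcp [0.6016 0.1287 0.1341]
press 0.0108 t 33.3 w 0.101 F [-6.6611 -6.7677 29.1604] M [-1.8006  1.905  -0.1414] tcp [0.602  0.1291 0.1338]
turn 0.25 -0.0607303233576854 [-8.0444 -6.5861 28.1733] 0.0798297739057455
turn 0.5 0.0004513144809268621 [-6.8595 -6.5535 29.5798] 0.07981869240262723
turn 0.75 -0.03747439059251788 [-7.5553 -7.0642 29.0647] 0.07982721575443308
turn 1.0 -0.040158130775118206 [-6.9311 -6.1617 29.3316] 0.0798014976924708
turn 1.2 0.00037290058147592536 [-6.9567 -5.8593 29.0759] 0.07982309064055707
turn 1.32 -0.0022680411738131567 [-7.3198 -6.3521 28.5302] 0.07979994832589046
turn 1.4 -0.05865237100219442 [-7.5864 -6.6159 29.2447] 0.07981042133639513
turn 1.43 0.43140943917326535 [-7.909  -5.7157 29.8409] 0.07980821420965087
turned 1.4293434188102525
up t 36.0 w 0.101 F [-0.5906 -3.0979  6.5637] M [-0.7749  0.3156  0.4016] tcp [0.6016 0.1288 0.138 ]
open t 36.3 w 0.299 F [0.4427 0.2272 0.5212] M [-0.022   0.0219 -0.0199] tcp [0.601  0.1293 0.137 ]
```

The hard stop was felt at full press, and the turn stop at about 1.40. Doing the right stud, then checking both.

Run:
```python
from h import *
stud(-.139)
x,y=tk(-.05,-.02); over(x,y,.30,TANK[2]); cm,im=snap("wrist","w_s"); snap("side","s_s")
a=cv2.imread("pics/w_s.png"); b=cv2.imread("pics/s_s.png")[180:300,220:380]
cv2.imwrite("pics/cmb4.png",np.hstack([a[:420,200:540],cv2.resize(b,(460,420),interpolation=cv2.INTER_CUBIC)]))
```

```text
options [(np.float64(1.4252760490161995), np.float64(-1.6367963267948966)), (np.float64(1.5835245628428345), np.float64(1.5047963267948965))]
t 39.2 w 0.302 F [-0.6349  0.1679 -0.768 ] M [ 0.0219  0.0177 -0.0165] tcp [ 0.5833 -0.1481  0.1414]
grip t 39.5 w 0.095 F [ 0.9815 -2.4429  4.0752] M [-0.7189 -0.0943 -0.0696] tcp [ 0.5836 -0.1491  0.1422]
press 0.004 t 39.8 w 0.095 F [ 1.1717 -2.2592  7.3176] M [-0.8142 -0.1235 -0.1076] tcp [ 0.5836 -0.1492  0.1379]
press 0.008 t 40.1 w 0.095 F [ 1.0164 -3.4131  8.8043] M [-0.8106  0.1507 -0.0978] tcp [ 0.5837 -0.1491  0.1343]
press 0.0108 t 40.3 w 0.099 F [-5.648  -1.3522 26.9637] M [-0.5395  1.725  -0.0618] tcp [ 0.5841 -0.1491  0.1338]
turn 0.25 -1.429635800846707e-06 [-6.1458 -2.774  27.9859] 0.07977643256165817
turn 0.5 -0.050407544711389404 [-6.3822 -4.0859 28.0058] 0.07979841476382582
turn 0.75 -0.06883695481873345 [-7.0384 -2.9669 28.269 ] 0.07979056382301208
turn 1.0 -0.012024954292058946 [-8.6086 -4.8576 29.5266] 0.07977879346199968
turn 1.2 0.024524083584194924 [-9.3945 -4.6181 30.2538] 0.07975906914617542
turn 1.32 0.03652185501031989 [-10.1732  -4.8071  31.3865] 0.07976596244548062
turn 1.4 -0.03901511712999513 [-9.8153 -3.2574 31.5956] 0.079757996907864
turn 1.43 0.4001133424537399 [-10.1571  -3.7758  31.7486] 0.0797480675304168
turned 1.4305045112887118
up t 43.0 w 0.100 F [-3.209  -6.0183  7.2421] M [-1.4687  0.6881  0.3966] tcp [ 0.5823 -0.1502  0.1378]
open t 43.3 w 0.300 F [ 2.2917 -1.7937  6.0016] M [-0.37   -0.4974 -0.0126] tcp [ 0.5845 -0.1487  0.1383]
```

View pics/cmb4.png

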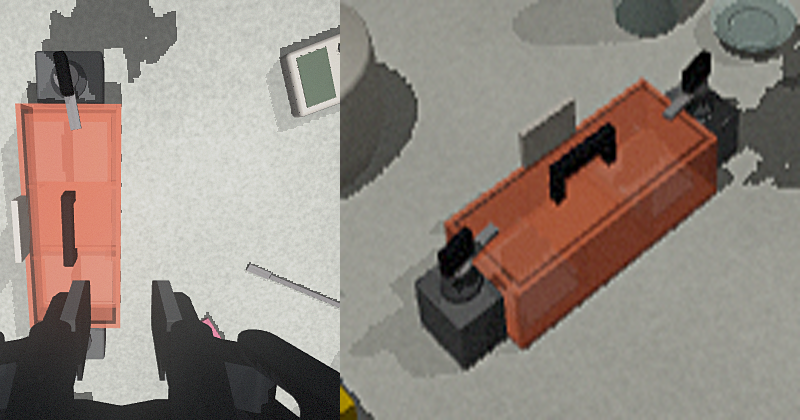

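Both tongues lie over the cover, at (75,112) and (487,236), and the wings have dropped. Now a look at the clip.

Run:
```python
from h import *
arm.set_gripper(.8)
yw=over(.47,-.43,.25,-.3); print(yw,st()); cm,im=snap("wrist","w_cl")
for n in["clip","stand"]:
    z=dict(clip=.074,stand=0)[n]
    print(n,[(np.round(d["at"],1),round(d["p"],2),ray(cm,d["at"],z)) for d in arm.landmark_of("wrist",n)])
d=arm.outline_of("wrist","stand")[0]; print(d["p"],d["bbox"],fit([(cm,d["pixels"])],"stand",[.4865,-.3655],[-.3,.3,-.9,1.2]))
arm.read_camera("side"); print([(np.round(d["at"],1),d["p"]) for d in arm.landmark_of("side","clip")])
```

```text
2.8415926535897933 t 47.4 w 0.798 F [ 0.0547  0.1919 -0.1232] M [-0.0056  0.0248  0.0234] tcp [ 0.4712 -0.4288  0.3039]
clip [(array([318.3, 293. ]), 0.59, array([ 0.4932, -0.365 ,  0.074 ]))]
stand [(array([326.3, 266.7]), 0.95, array([ 0.486 , -0.3606,  0.    ]))]Traceback (most recent call last):
  File "<stdin>", line 7, in <module>
IndexError: list index out of range
```

View pics/w_cl.png

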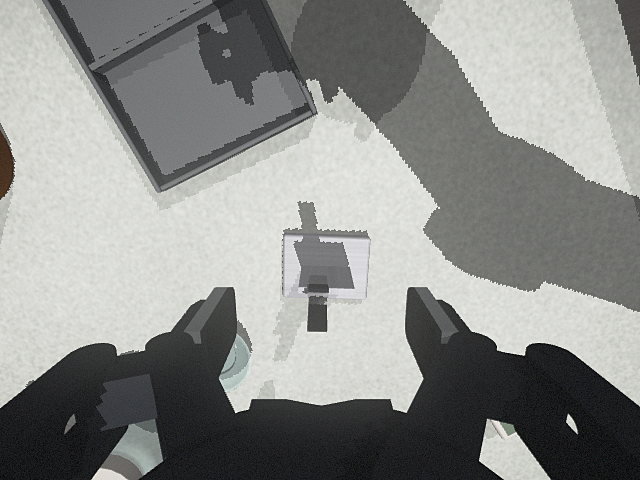

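Run:
```python
from h import *
cm=arm.camera_model("wrist")
for px in[(283,232),(370,235),(367,298),(284,296)]: print(ray(cm,px,.012))
R0=-.3+np.pi/2
yw=over(.45,-.37,.19,R0); print(yw,st()); cm,im=snap("wrist","w_cl2"); print(cm["pose"])
for n in["clip","stand"]:
    z=dict(clip=.074,stand=0)[n]
    print(n,[(np.round(d["at"],1),round(d["p"],2),ray(cm,d["at"],z)) for d in arm.landmark_of("wrist",n)])
for n in["clip","stand"]:
  for d in arm.outline_of("wrist",n): print(n,d["p"],d["bbox"])
```

```text
[ 0.516  -0.4137  0.012 ]
[ 0.4323 -0.3847  0.012 ]
[ 0.4534 -0.3183  0.012 ]
[ 0.5375 -0.3465  0.012 ]
4.41238898038469 t 48.8 w 0.800 F [-0.3345 -0.3396  0.1179] M [-0.0056  0.0096  0.0022] tcp [ 0.4501 -0.3702  0.2442]
[[-0.2967 -0.9216 -0.2501  0.5139]
 [-0.955   0.2863  0.0777 -0.3891]
 [-0.      0.2619 -0.9651  0.3148]
 [ 0.      0.      0.      1.    ]]
clip [(array([295.7, 179.8]), 0.84, array([ 0.4933, -0.3658,  0.074 ]))]
stand [(array([303. , 180.6]), 0.62, array([ 0.4845, -0.3643,  0.    ]))]
clip 0.77 [259.8, 165.8, 66.0, 34.1]
clip 0.34 [0.8, 96.8, 60.1, 117.2]
stand 0.61 [255.6, 123.5, 94.8, 110.9]
stand 0.48 [0.0, 94.7, 61.2, 120.1]
```

View pics/w_cl2.png

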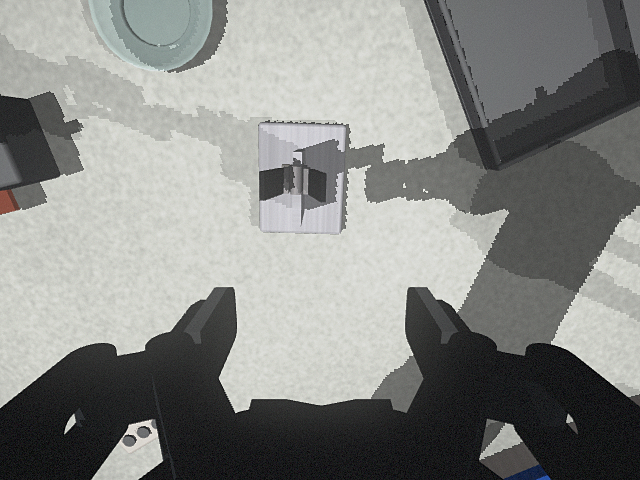

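The stand foot spans (260–347, 123–234). The clip's handles reach from about 260 to 326 at row 181, and the squeeze direction runs along image x, which is the jaw direction. Gripping it now.

```bash
python3 - <<'E'
from h import *
cm=arm.camera_model("wrist")
for z in(.1,.109): print(z,ray(cm,(293,181),z))
d=np.array([np.cos(-.322),np.sin(-.322)]); e=np.array([-d[1],d[0]])
c0=np.array([.4846,-.3653]); m=ray(cm,(293,181),.105)[:2]; print("along,across",(m-c0)@d,(m-c0)@e,(np.array([.4933,-.3657])-c0)@d,(np.array([.4933,-.3657])-c0)@e)
p=(m+np.array([.4933,-.3657]))/2; print(p)
arm.set_gripper(.6); y=over(*p,.15,-.322+np.pi/2); lin(*p,.100,v=.1); print(y,st())
arm.set_gripper(0,f_grip=25); arm.hold(.3); print(st()); snap("wrist","w_cl3"); snap("side","s_cl3")
E
python3 -c "
import cv2,numpy as np
a=cv2.imread('pics/w_cl3.png')[120:480,140:500];b=cv2.imread('pics/s_cl3.png')[130:230,370:470]
cv2.imwrite('pics/cmb5.png',np.hstack([a,cv2.resize(b,(360,360),interpolation=cv2.INTER_CUBIC)]))"
```

```text
0.1 [ 0.4953 -0.3665  0.1   ]
0.109 [ 0.496  -0.3674  0.109 ]
along,across 0.011057963170604656 0.0018864226600532497 0.00837944392654225 0.0023737985344032316
[ 0.4945 -0.3664]
4.39038898038469 t 50.4 w 0.597 F [-0.9188  0.3036  1.1486] M [-0.0431 -0.0504  0.0586] tcp [ 0.4944 -0.3668  0.1544]
t 51.1 w 0.194 F [-0.8007 -1.4135  9.1214] M [-0.4044  0.1669 -0.0236] tcp [ 0.4954 -0.3681  0.1564]
```

View pics/cmb5.png

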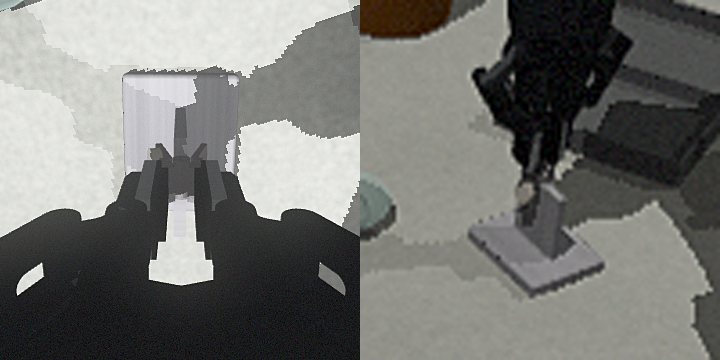

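Width 0.194 is about 17 mm, so the clip is fully squeezed. Lifting it and hovering over the fin.

```bash
python3 - <<'E'
from h import *
s=np.array(arm.observe()["tcp_pos"]); arm.move_linear([s[0],s[1],s[2]+.10],velocity=.12); print(st())
x,y=tk(.0495,0); q=over(x,y,.19,TANK[2]); print(q,st())
lin(x,y,.150,v=.1); print(st()); snap("wrist","w_f"); cm,im=snap("side","s_f"); snap("top","t_f")
print([(np.round(d["at"],1),d["p"]) for d in arm.landmark_of("wrist","fin_top")+arm.landmark_of("wrist","clip")])
E
python3 -c "
import cv2,numpy as np
a=cv2.imread('pics/w_f.png')[60:480,120:540];b=cv2.imread('pics/s_f.png')[140:260,230:350]
cv2.imwrite('pics/cmb6.png',np.hstack([cv2.resize(a,(400,400)),cv2.resize(b,(400,400),interpolation=cv2.INTER_CUBIC)]))"
```

```text
t 52.2 w 0.193 F [-0.9083  0.5506 -1.0695] M [-0.0082  0.006  -0.0854] tcp [ 0.4951 -0.3677  0.2555]
-0.066 t 53.6 w 0.190 F [ 0.3155 -0.1232 -0.0785] M [-0.0399  0.0039  0.0506] tcp [ 0.6412 -0.0149  0.2438]
t 54.2 w 0.192 F [-0.9225 -0.2191 -0.1239] M [0.0107 0.0272 0.0015] tcp [ 0.6415 -0.0135  0.204 ]
[(array([314.5, 267.8]), 0.67), (array([321.9, 297.3]), 0.62)]
```

View pics/cmb6.png

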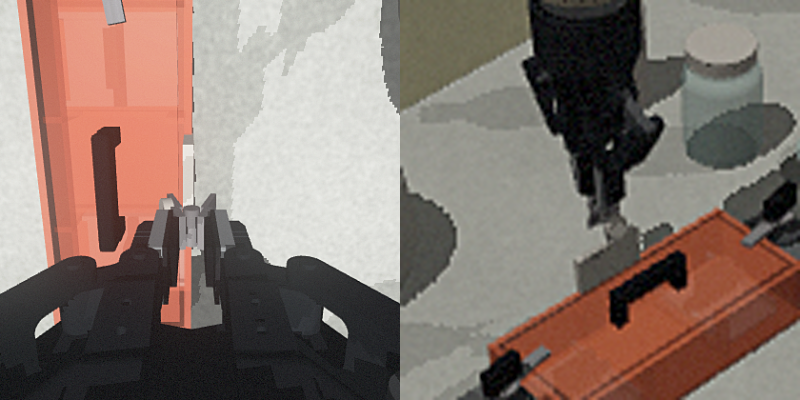

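The fin's top edge (about column 188) is nearly in line with the clip (about column 191), and the jaws are open around it. I shift 1 mm and lower with a force check.

Run:
```python
from h import *
cm=arm.camera_model("wrist"); t=arm.observe()["tcp_pos"]; u=np.array([np.cos(TANK[2]),np.sin(TANK[2])])
print("fin-tcp",(ray(cm,(314.5,267.8),.088)[:2]-t[:2])@u,(ray(cm,((188*1.05)+120,(160*1.05)+60),.088)[:2]-t[:2])@u, "cam-tcp",(cm["pose"][:2,3]-t[:2])@u)
x,y=tk(.0480,0)
lin(x,y,.140,v=.1); lin(x,y,.125,v=.06)
for z in np.arange(.1235,.1165,-.001):
    lin(x,y,z,v=.03); s=arm.observe(); f=np.array(s["force"]); print("%.4f"%z,f,s["tcp_pos"][2]-.054,s["width"])
    if f[2]>6 or np.hypot(*f[:2])>10: break
snap("wrist","w_f2")
```

```text
fin-tcp -0.0026494384757370774 -0.0010457538582756868 cam-tcp 0.0002708680419185059
0.1235 [-0.1936  0.5963 -0.824 ] 0.1236086330456869 0.18920587858986118
0.1225 [ 0.2643  0.432  -0.452 ] 0.12254559178735497 0.18930171855905337
0.1215 [-0.5059 -0.9403 -0.2445] 0.121423090274205 0.19159520570615557
0.1205 [-0.1443 -0.9302  1.0915] 0.12062721516176592 0.18922813030269348
0.1195 [-2.1052 -0.1493  7.2412] 0.12039477516948385 0.19304342399558722
```

Contact at TCP z 0.1744, exactly as expected with the pin on the fin's edge. Releasing and checking.

```bash
python3 - <<'E'
from h import *
x,y=tk(.048,0); arm.set_gripper(.6); print(st()); lin(x,y,.22,v=.12); arm.hold(.3)
over(*tk(-.05,-.1),.25,TANK[2]); print(st()); cm,im=snap("wrist","w_end")
print([(np.round(d["at"],1),round(d["p"],2),ray(cm,d["at"],.092)) for d in arm.landmark_of("wrist","clip")])
lin(.42,-.30,.30,v=.25) ; snap("side","s_end"); snap("top","t_end"); print(st())
E
python3 -c "
import cv2,numpy as np
a=cv2.imread('pics/w_end.png')[0:360,240:540];b=cv2.imread('pics/s_end.png')[170:300,220:380];c=cv2.imread('pics/t_end.png')
cv2.imwrite('pics/cmb7.png',np.vstack([np.hstack([cv2.resize(a,(250,300)),cv2.resize(b,(370,300),interpolation=cv2.INTER_CUBIC)]),cv2.resize(c[60:400,60:560],(620,300))]))"
```

```text
t 56.8 w 0.598 F [0.0405 0.0186 0.7675] M [-0.0231 -0.0248  0.0275] tcp [ 0.6399 -0.0129  0.1734]
t 58.7 w 0.601 F [0.9539 0.9135 0.1359] M [-0.0128 -0.0422 -0.0389] tcp [ 0.5354 -0.1066  0.3046]
[(array([458.2,  90.5]), 0.81, array([ 0.6416, -0.0137,  0.092 ]))]
t 60.0 w 0.600 F [ 0.755  -0.6205 -1.6953] M [-0.0236  0.0068  0.0262] tcp [ 0.4209 -0.2985  0.3535]
```

View pics/cmb7.png

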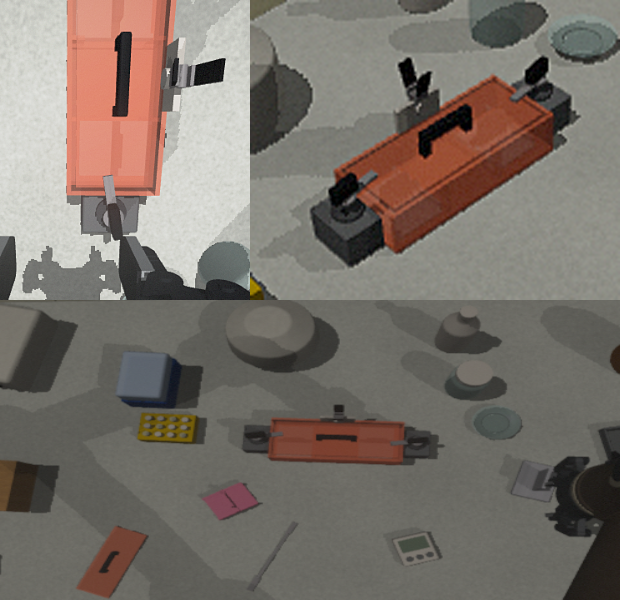

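The clip is upright on the fin, the cover flush, both tongues over it, and the bystanders in place. One last number: how far the studs are pressed, from the side view.

Run:
```python
from h import *
for c in("side",):
    cm,im=snap(c)
    for n,ty in(("wing_left",.139),("wing_right",-.139)):
        print(n,[(np.round(d["at"],1),round(d["p"],2)) for d in arm.landmark_of(c,n)],"out",project(cm,[[*tk(0,ty),.082]]),"locked",project(cm,[[*tk(0,ty),.0775]]))
    print("clip",[(np.round(d["at"],1),round(d["p"],2)) for d in arm.landmark_of(c,"clip")],project(cm,[[*tk(.0485,0),.092]]))
# top edge of black wings: compare before/after
for f in("side0","s_end"):
    g=cv2.imread(f"pics/{f}.png",0)
    for n,ty in(("L",.139),("R",-.139)):
        u,v=project(cm,[[*tk(0,ty),.082]])[0].astype(int); print(f,n,(u,v)); print(g[v-10:v+8,u-1:u+2].mean(1).astype(int))
```

```text
wing_left [(array([258.3, 249.1]), 0.7), (array([364.7, 188.8]), 0.49), (array([304., 233.]), 0.38)] out [[259.5974 250.2531]] locked [[259.7999 251.6085]]
wing_right [(array([345.6, 202.4]), 0.68)] out [[343.0287 198.7244]] locked [[343.0132 200.0613]]
clip [(array([292.5, 210.5]), 0.78)] [[290.7448 211.0953]]
side0 L (np.int64(259), np.int64(250))
[140 108 102  77  64  43  16  13  14   7   5   2   0  14  47  82  96  62]
side0 R (np.int64(343), np.int64(198))
[128 127 126 134 136 147  96  27   2   8   4   7   4   7  14  58  95  64]
s_end L (np.int64(259), np.int64(250))
[126 114 104  75  71  79  61  28  16  14  13  11  10   3   4   2   4  14]
s_end R (np.int64(343), np.int64(198))
[128 128 131 138 136 143 146 135  73  26   4  11   6   8   2   4   3  19]
```

```bash
python3 -c "
from workcell import arm
arm.close_job(); print(arm.observe()['t'])"
```

```text
the job is handed in; nothing more can be done
the job is handed in; nothing more can be done
```

The job is done and handed in at about 60 s of the 210 s allowed. I saw no sign of a failed step.

- **Trays:** there were two frosted trays, and they lie flat in the two end bays; I left the pink look-alike alone. The close views showed them clear of the walls and ribs.
- **Cover:** the larger cover is seated inside the rim. It made contact at the height expected for the posts, and the pictures show it flush with a gap all round.
- **Studs:** I pressed each to its hard stop, turned it to the stop at about 1.40 rad, and let go. In the last pictures both tongues lie over the cover. Both wings sit about 1.5–2 pixels (roughly 5 mm) lower than at the start, which fits locked.
- **Clip:** the logger grips the fin, upright, with its pin on the fin's top edge, and the robot is clear of it. Contact came at the expected height.
- **Bystanders:** the jar, dish and tube rack look unmoved in the last top view, and I saw no knocked tray or cover.

Two readings were less clean. The network's side-view position for the left wing did not settle whether that stud was out or locked, so I relied on the measured drop of the wing's edge. The wrist also still read about 6 N upward just after I opened on the right stud, and it cleared once the gripper lifted away.

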